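# Lock the feed port and set the gas pressure

### The arm

A 7-joint arm with a two-finger parallel gripper is mounted at the origin on the work surface. World frame = base frame: x ahead of the robot, y to its left, z up, the work surface at z = 0. Lengths are in m, angles in rad, forces in N, time in s.
With the tool pointing down it reaches from about 0.425 to 0.925 m from the base axis. Payload 6.8 kg.
Tool frame: the origin (TCP) lies midway between the tips of the shut fingers; the grasp point (between the pads) lies 19 mm behind it (bot.pinch_z is the distance from the TCP to the grasp point, in m); z points along the fingers, y is the line along which they close (so a half turn about z gives the same grasp; the last joint's range is limited). The gripper opens to 85 mm and grips with 20 to 120 N. Pads are 22 mm wide; open, the fingers measure 114 mm over their backs; the gripper's body (76 mm by 85 mm) begins 54 mm behind the grasp point. The pads swing forward as they close: fully open they stand 13 mm farther back than shut.
Start: joints at [1.057, 0.477, 0.022, 1.555, -0.011, 1.109, -0.083], TCP at [0.266, -0.62, 0.231] pointing down, gripper open.
Joint ranges: [-2.96, 2.96], [-0.34, 2.1], [-1.41, 1.46], [0.24, 2.44], [-1.37, 4.51], [0.17, 1.92], [-2.96, 2.96]. Speed limits (rad/s): [2.39, 2.39, 3.14, 3.14, 3.14, 3.14, 3.14].

### API

Orientations are given as a unit quaternion [w, x, y, z].
In Python, from station import bot, imaging gives the robot as it stands. The module is installed in compiled form; this text tells all that it offers.
- The arm moves only by the tool carry_out, never from a script. Its argument "targets" is a list of rows, each a list of 5 numbers: the shift along the tool's x, y, z in cm, then the turn about the tool's z in degrees, then the opening, from -1 (shut) to 1 (fully open). In form: [[x, y, z, yaw, gripper], ...]. A call has 1 to 12 rows; each row shifts and turns the commanded pose from where the row before left it, along the tool's axes as they then stand; what a row does not reach is not made up. A row lasts 1/10 s, in which the tool goes at most 50 mm and 8.59 degrees, less where a joint would pass 70% of its speed; a pose out of reach is approached as far as the arm can. A call is refused whole if a number of a shift passes 5 or a number of a turn 8.59, either way. A call with a gripper value outside its range is refused whole. The fingers move at their own pace and stop on an object; "force" is the grip in N (left out, the last holds). Time passes only in rows, so rows that do not move let the fingers close. It gives the time, the measured TCP pose, the force, the opening and the grip force at its end, in the units of the state.
- bot.get_obs(): the state, without advancing time (a new reading comes with each control period).
- imaging.read_camera(name): name is "side" or "top"; returns the picture (420x560x3 uint8, red, green, blue); there is no depth.
- imaging.calibration(name): a dict with "fx", "fy", "cx", "cy" (pixels), "extrinsics" (4x4, takes a point from world to camera coordinates). Camera axes: x right, y up, looking along -z (the intrinsics and any distortion apply to the point x, -y, -z); pixel columns grow to the right and rows downward; lengths in m; the calibration is good to about 2 mm. A picture is of the moment at which its call begins. calibration takes no time and is no camera call.
- bot.hand_in(): hands the job in; it is judged then, once.
The state is a dict: "t": time; "q": joint angles; "joint_vel": joint speeds; "joint_torque": joint torques, N m; "eef_pos": TCP position; "tool_rot": TCP orientation; "contact_force": force on the tool from outside, world axes, zero at the start; "torque": the same for the moment, N m; "gripper_width": opening from 0.0 (shut) to 1.0 (fully open); "grasp_force": force on a finger pad.
Only numpy, scipy, OpenCV 4.12 (cv2) and the standard library are available. Lean on these libraries where they do the work, as an engineer would, in place of code of your own. Each camera call takes 0.05 s, during which the arm holds its last target. There are 200 camera calls.

### The job

Get the reactor ready for its pressure test: swing the steel hasp over the white plug of the feed port and press its end down until the sprung catch snaps over it and holds it shut. Only then turn the regulator's black knob clockwise, a little at a time, until the gauge pointer sits on the marker tab at the gauge's rim, without letting the pointer run well past the tab. Let go of everything, and leave the spanner, jar and beaker standing or lying where they are.

Things in the scene. Friction and masses are not known exactly. Their poses are not given: they have to be found in the camera images.
- port: Fixed feed port. Origin: on the work surface under the round port's centre; y axis from catch to hasp hinge, z up. Flange 120 mm (x) by 235 mm (y -135 to +100), 10 high; collar 100 across to z 47; hinge cheeks at y +70 to z 77. White plug in the collar, 80 across, its 26 mm button's top at z 68: a springy seal lets the closing hasp push it 8 mm down (about 15 N at full closure).
- hasp (a joint): Hasp angle, rad: 0 closed (level over the plug, under the catch), grows as it opens; 1.57 upright, 2.2 leaning back at its stop. The stiff hinge keeps it at any angle where it is left, but below about 0.11 the seal lifts it again unless the catch has snapped over it. Pressing it home takes about 10 to 15 N on the tongue.
- hasp_hinge (a point): Hinge axis of the hasp, between the cheeks, 65 mm above the work surface, 70 mm along +y from the port's centre. The axis runs along the port's x.
- hasp_tongue (a point): Middle of the tongue (free end) on the face that looks up when closed; 172 mm from the hinge axis, 5 mm off the bar's mid plane, 70 mm high when closed. The hasp is a flat steel bar 10 mm thick, 190 long from its hinge axis: strap 24 wide, then 46 wide with a 28 by 30 mm window, a 12 mm crossbar and the solid tongue, 36 long. Closed, it lies along the port's -y; the tongue is at y -84 to -120.
- catch_nose (a point): Tip of the catch's nose. The catch is a dark sprung upright 18 mm wide, at the port's y -56 to -80, that rises through the closed hasp's window to z 90. Its sloped nose points away from the plug, gives way up to 10 mm towards the plug when the hasp's crossbar is pressed down on it, then springs back over the crossbar, its flat underside at z 71.5.
- regulator: Fixed gas regulator. Origin: on the work surface under the knob's axis; x axis from knob to gauge, z up. Aluminium block 64 by 64 by 46 mm with a bonnet 60 across to z 80; the gauge lies face up, centred at x +122, 116 across, its top at z 52. A pipe stub leaves the block on +y (to y 80, z 24).
- reg_knob_grip (a point): On the knob's vertical axis at the height to grip, 117 mm above the work surface. Black knob: a disc 64 mm across (top at z 94) with an upright bar grip 61 long (along this point's x, which turns with the knob), 14 thick, top at z 124. It starts at its anticlockwise stop with the bar along the regulator's x, turns clockwise seen from above, takes 0.06 N m and stays where it is left.
- pointer (a joint): Angle of the gauge's black pointer, rad: 0 at rest, grows clockwise seen from above. The knob drives it both ways, the pointer turning less than the knob, so that the marked setting takes more than one grasp of the knob (1.5 to 2.5 rad in all).
- marker (a joint): Angle of the marker tab on the gauge's rim on the same scale as the pointer (the pointer should reach this angle).
- pointer_tip (a point): Tip of the pointer, 37 mm from the gauge's centre. The pointer is a flat black hand 50 mm long, under the gauge's window.
- mark_tip (a point): Inner tip of the marker, a dark steel tab that points inwards from the gauge's rim, 37 mm from the gauge's centre.
- gauge_centre (a point): Centre of the gauge's white dial, on the pointer's axis.
- spanner: Bystander: steel spanner 170 mm long, lying flat, origin in the middle of its underside.
- jar: Bystander: amber jar with a black cap, 64 mm across, 100 mm high, origin under its centre.
- beaker: Bystander: steel beaker 76 mm across, 85 mm high, origin under its centre.

How it is judged:
By the outcome, as a careful person would: the job done as asked, in the order asked, and still so for the second after the job is handed in, with the robot touching nothing.
It also fails if it takes over 72 s, if anything falls off the work surface, if the arm or the gripper's body presses on something with over 40 N, if the wrist force passes 120 N, or if a joint passes its speed limit or range.

## Working session

There is one attempt and no reset: what is moved stays moved. The work goes in short steps, Python scripts to look and compute and a tool call to move; the robot and the scene stay as the last step left them, time stands still between calls to the robot, and variables do not carry over. Pictures are saved under pics/ and viewed, at most 12 in all, crops included, and the job is handed in when it is done.

Besides the shell and the picture viewer there is one more tool, called after ">>>" as name([rows], argument=value, ...), one row to a line, values as JSON. carry_out: Moves the arm, as the interface text tells. Its arguments: {"type":"object","properties":{"targets":{"type":"array"},"force":{"type":"number"}},"required":["targets"]}

```bash
mkdir -p pics
python3 - <<'E'
from station import bot, imaging
import cv2,numpy as np
for n in("top","side"):
    cv2.imwrite(f"pics/{n}0.png",imaging.read_camera(n)[:,:,::-1]); c=imaging.calibration(n);print({k:(np.round(v,4).tolist() if k=='extrinsics' else v) for k,v in c.items()})
print(bot.get_obs(),bot.pinch_z)
E
```

```text
{'fx': 497.18217037250486, 'fy': 497.18217037250486, 'cx': 272.4933933851549, 'cy': 210.57937047540548, 'extrinsics': [[0.0155, -0.9999, 0.002, -0.0453], [0.9978, 0.0156, 0.0652, -0.5557], [-0.0652, 0.001, 0.9979, -1.1028], [0.0, 0.0, 0.0, 1.0]]}
{'fx': 511.22306981182163, 'fy': 511.22306981182163, 'cx': 275.64042787700583, 'cy': 205.4099469489423, 'extrinsics': [[-0.9053, -0.4246, -0.0095, 0.4881], [0.3225, -0.7019, 0.6351, -0.2708], [-0.2763, 0.5719, 0.7724, -1.1296], [0.0, 0.0, 0.0, 1.0]]}
{'t': 0.1, 'q': array([ 1.05690401,  0.47770924,  0.02232754,  1.5563701 , -0.01148732,
        1.10932433, -0.08311232]), 'joint_vel': array([-0.00071027, -0.00052241, -0.00093424, -0.00190787, -0.00056487,
       -0.0004285 , -0.00031525]), 'joint_torque': array([ 4.79034061e-03, -5.97766435e+01,  1.61403783e+00, -2.81958300e+01,
        1.29343182e-02,  4.97970352e-03, -6.86903581e-05]), 'eef_pos': array([ 0.26622969, -0.61967859,  0.23042076]), 'tool_rot': array([-8.09079428e-04,  9.79484063e-01,  2.01519881e-01, -2.31301577e-04]), 'contact_force': array([-0.16938047, -0.11172868,  0.52482517]), 'torque': array([ 0.02220031, -0.00275597, -0.01104154]), 'grasp_force': 0.0, 'gripper_width': 1.001356606341684} 0.0187
```

View pics/top0.png

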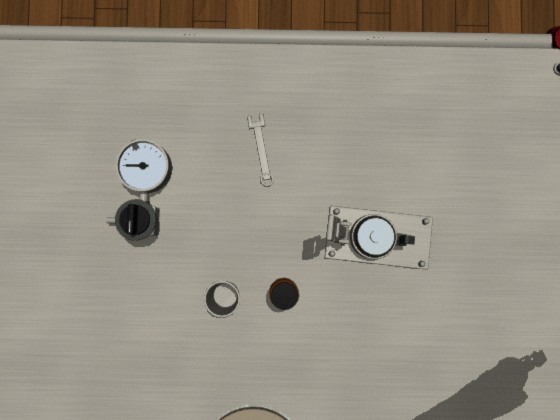

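View pics/side0.png

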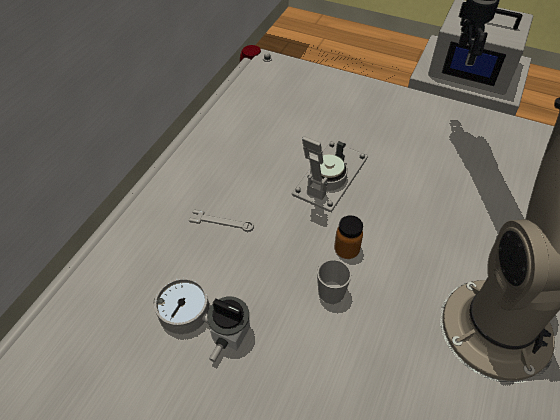

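The top view shows the port around (375,237) with the catch at (405,240) and the hasp upright near (338,231). The knob is at (136,219) and the gauge at (143,166). The side view shows the hasp at (313,160), the knob at (228,313) and the gauge at (181,303). I'll zoom in to measure.

Run:
```python
import cv2,numpy as np
t=cv2.imread("pics/top0.png");s=cv2.imread("pics/side0.png")
def c(im,x,y,w=100,h=75):
    return cv2.resize(im[y:y+h,x:x+w],(400,300),interpolation=cv2.INTER_CUBIC)
# offsets: scale 4
m=np.vstack([np.hstack([c(t,322,200,120,90),c(t,100,138,130,98)]),np.hstack([c(s,280,132),c(s,150,270,110,82)])])
cv2.imwrite("pics/m0.png",m)
```

```text
(no output)
```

View pics/m0.png

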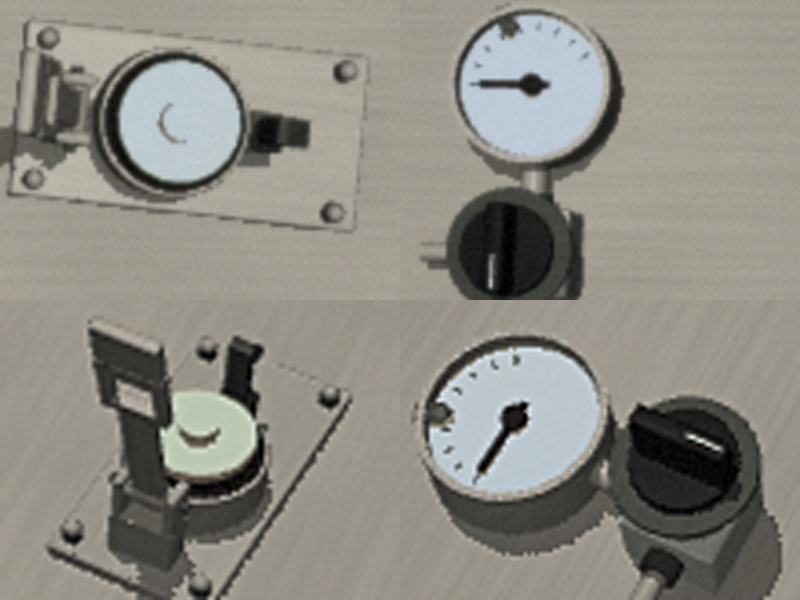

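```bash
cat > h.py <<'E'
from station import bot, imaging
import cv2,numpy as np
def P(n):
    c=imaging.calibration(n);K=np.array([[c['fx'],0,c['cx']],[0,c['fy'],c['cy']],[0,0,1.]])
    return K@np.diag([1,-1,-1.])@np.array(c['extrinsics'])[:3]
PT,PS=P('top'),P('side')
def proj(M,X):
    X=np.atleast_2d(X);u=np.c_[X,np.ones(len(X))]@M.T;return u[:,:2]/u[:,2:]
def tri(t,s):
    X=cv2.triangulatePoints(PT,PS,np.array(t,float).reshape(2,1),np.array(s,float).reshape(2,1))[:,0];X=X[:3]/X[3]
    return X, np.linalg.norm(proj(PT,X)-t), np.linalg.norm(proj(PS,X)-s)
def onz(M,uv,z):
    H=M[:,[0,1,3]].copy();H[:,2]+=M[:,2]*z
    p=np.linalg.solve(H,[uv[0],uv[1],1]);return np.r_[p[:2]/p[2],z]
E
python3 - <<'E'
from h import *
np.set_printoptions(precision=4,suppress=True)
c1=lambda x,y:(322+x*.3,200+y*.3); c2=lambda x,y:(100+(x-400)*.325,138+y*98/300)
c3=lambda x,y:(280+x/4,132+(y-300)/4); c4=lambda x,y:(150+(x-400)*.275,270+(y-300)*82/300)
for n,a,b in [("farR(L) corner",(8,193),None),("plug",(180,118),(210,433)),("boltBR/ side TL?",(345,70),(207,348)),("bolt",(332,212),(330,396)),("bolt",(33,178),(200,587)),("bolt",(48,37),(72,530)),("nose/catchtop",(300,132),(258,348))]:
    if b: print(n,*tri(c1(*a),c3(*b)))
fl=[onz(PT,c1(*p),.01) for p in [(28,20),(368,57),(355,230),(8,193)]];print("flange",fl)
for p in [(50,548),(350,400)]: print("side corner",onz(PS,c3(*p),.01))
print("tongue end", tri(c1(35,92),c3(126,335)), tri(c1(35,52),c3(90,320)), tri(c1(32,135),c3(163,350)))
for n,a,b in [("hub",(532,85),(515,418)),("tip",(470,84),(478,478)),("mark",(510,32),(440,415)),("knobbar end far",(500,205),(638,410)),("knobbar near",(500,292),(730,462))]:
    print(n,*tri(c2(*a),c4(*b)))
E
```

```text
plug [ 0.4987 -0.265   0.0511] 2.334822251875247 1.7916282271785136
boltBR/ side TL? [ 0.5386 -0.3842  0.0101] 0.025153042244327378 0.01855176744419415
bolt [ 0.4417 -0.3754  0.0092] 0.23087499334313966 0.1736526359193903
bolt [ 0.4618 -0.1727  0.0079] 0.1289509177827818 0.10472943259724563
bolt [ 0.5578 -0.1819  0.0096] 0.08318046303883501 0.06622491026521049
nose/catchtop [ 0.4918 -0.338   0.0689] 1.7697237936711343 1.31072433501091
flange [array([ 0.5694, -0.1681,  0.01  ]), array([ 0.5477, -0.3999,  0.01  ]), array([ 0.4304, -0.3905,  0.01  ]), array([ 0.4517, -0.1555,  0.01  ])]
side corner [ 0.5645 -0.1609  0.01  ]
side corner [ 0.4269 -0.3769  0.01  ]
tongue end (array([ 0.5134, -0.1451,  0.2383]), np.float64(0.31362721762696705), np.float64(0.23424226012057792)) (array([ 0.5352, -0.1444,  0.2421]), np.float64(0.5128658246871364), np.float64(0.38095720801978344)) (array([ 0.4901, -0.1439,  0.2369]), np.float64(0.2890867492383676), np.float64(0.2171332402696119))
hub [0.6505 0.2535 0.0375] 0.04660523495600527 0.044437887185064646
tip [0.6496 0.2977 0.0389] 0.4016747756965322 0.3923267168388498
mark [0.6908 0.2712 0.0388] 0.8368306243108151 0.798815884304187
knobbar end far [0.5568 0.2517 0.1156] 0.163778320876154 0.1555900533233097
knobbar near [0.4984 0.2531 0.1033] 0.22547892903023706 0.21721775956590886
```

>>> carry_out([
  [0,0,-1.2,-7.65,-1],
  [0,0,-1.2,-7.65,-1],
  [0,0,-1.2,-7.65,-1],
  [0,0,-1.2,-7.65,-1],
  [0,0,-1.2,-7.65,-1],
  [0,0,-1.2,-7.65,-1],
  [0,0,-1.2,-7.65,-1],
  [0,0,-1.2,-7.65,-1],
  [3,1,0,0,-1],
  [3,1,0,0,-1],
  [3,1,0,0,-1],
  [3,1,0,0,-1],
])

```text
t: 1.3
eef_pos: [0.3181, -0.5032, 0.3268]
tool_rot: [-0.0, 0.741, 0.672, 0.0]
contact_force: [0.7, 0.3, 0.0]
gripper_width: 0.001
grasp_force: 0.0
```

```bash
cat >> h.py <<'E'
C=np.array([.5015,-.261]);ey=np.array([.0963,.9954]);ex=np.array([.9954,-.0963])
def st():
    o=bot.get_obs();w,x,y,z=o['tool_rot'];p=o['eef_pos'];d=p[:2]-C
    print("t %.2f port xyz mm"%o['t'],np.round(1e3*np.r_[d@ex,d@ey,p[2]],1),"world",np.round(p,4),"xang",round(np.degrees(2*np.arctan2(y,x)),1),"q7",round(float(o['q'][6]),2),"F",np.round(o['contact_force'],1),"grip",round(o['gripper_width'],2),round(float(o['grasp_force']),1))
E
python3 -c "
from h import *
st();print(onz(PT,(134.8,218.3),.094))"
```

```text
t 1.30 port xyz mm [-159.3 -258.8  326.8] world [ 0.3181 -0.5032  0.3268] xang 84.4 q7 0.74 F [0.7 0.3 0. ] grip 0.0 0.0
[0.53068423 0.25210033 0.094     ]
```

>>> carry_out([
  [3.6,1.3,0,0,-1],
  [3.6,1.3,0,0,-1],
  [3.6,1.3,0,0,-1],
  [3.6,1.3,0,0,-1],
  [3.6,1.3,0,0,-1],
  [3.6,1.3,0,0,-1],
  [3.6,1.3,0,0,-1],
  [3.6,1.3,0,0,-1],
  [3.6,1.3,0,0,-1],
  [3.6,1.4,0,0,-1],
  [3.6,1.4,0,0,-1],
  [3.6,1.4,0,0,-1],
])

```text
t: 2.5
eef_pos: [0.5181, -0.0887, 0.3271]
tool_rot: [-0.0, 0.741, 0.672, -0.0]
contact_force: [0.2, 0.3, 0.8]
gripper_width: 0.001
grasp_force: 0.0
```

```bash
python3 -c "
from h import *
st()"
```

```text
t 2.50 port xyz mm [ -0.  173.1 327.1] world [ 0.5181 -0.0887  0.3271] xang 84.4 q7 -0.15 F [0.2 0.3 0.8] grip 0.0 0.0
```

>>> carry_out([
  [0,0,2.6,0,-1],
  [0,0,2.6,0,-1],
  [0,0,2.6,0,-1],
  [0,0,2.5,0,-1],
  [0,0,0,0,-1],
  [-1.5,0,0,0,-1],
  [-1.5,0,0,0,-1],
  [-1.5,0,0,0,-1],
  [-1.5,0,0,0,-1],
  [-1.4,0,0,0,-1],
  [-1.4,0,0,0,-1],
  [0,0,0,0,-1],
])

```text
t: 3.7
eef_pos: [0.5088, -0.1807, 0.2242]
tool_rot: [0.0, 0.742, 0.671, -0.001]
contact_force: [-0.2, -0.4, 0.3]
gripper_width: 0.003
grasp_force: 0.0
```

Run:
```python
from h import *
st();cv2.imwrite("pics/s1.png",cv2.resize(imaging.read_camera("side")[90:240,220:420,::-1],(800,600)))
```

```text
t 3.70 port xyz mm [ -0.4  80.6 224.2] world [ 0.5088 -0.1807  0.2242] xang 84.2 q7 -0.03 F [-0.2 -0.4  0.3] grip 0.0 0.0
```

View pics/s1.png

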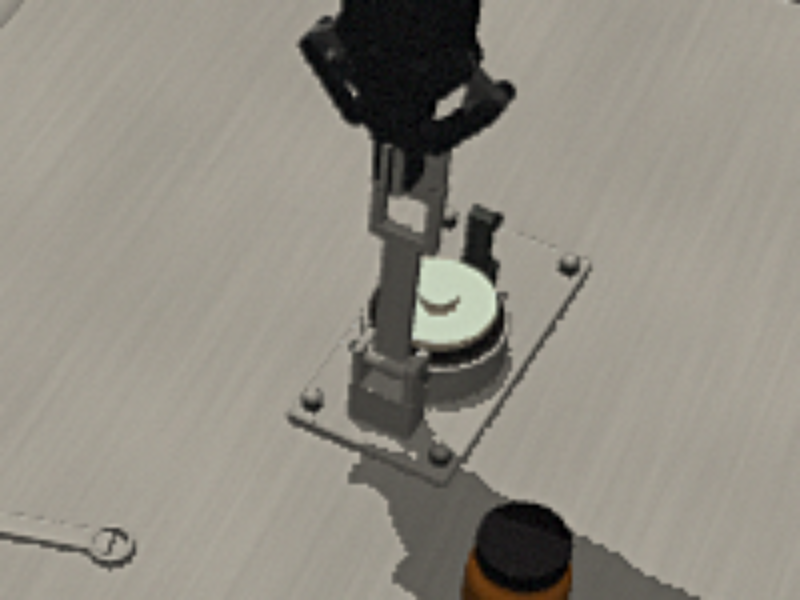

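The fingers sit centred behind the tongue (tip around (415,185)) and the hasp is about upright. I'll keep pushing it along the arc.

>>> carry_out([
  [-1.4,0,-0.1,0,-1],
  [-1.4,0,-0.1,0,-1],
  [-1.4,0,-0.1,0,-1],
  [-1.4,0,0.5,0,-1],
  [-1.4,0,0.5,0,-1],
  [-1.4,0,0.5,0,-1],
  [-1.2,0,0.8,0,-1],
  [-1.2,0,0.8,0,-1],
  [-1.2,0,0.8,0,-1],
  [-0.8,0,1,0,-1],
  [-0.8,0,1,0,-1],
  [-0.8,0,1,0,-1],
])

```text
t: 4.95
eef_pos: [0.4954, -0.3214, 0.1573]
tool_rot: [-0.0, 0.74, 0.672, -0.0]
contact_force: [0.1, 0.6, -0.0]
gripper_width: 0.002
grasp_force: 0.6
```

Run:
```python
from h import *
st();cv2.imwrite("pics/s2.png",cv2.resize(imaging.read_camera("side")[90:240,220:420,::-1],(800,600)))
```

```text
t 4.95 port xyz mm [ -0.3 -60.7 157.3] world [ 0.4954 -0.3214  0.1573] xang 84.5 q7 0.18 F [ 0.1  0.6 -0. ] grip 0.0 0.6
```

View pics/s2.png

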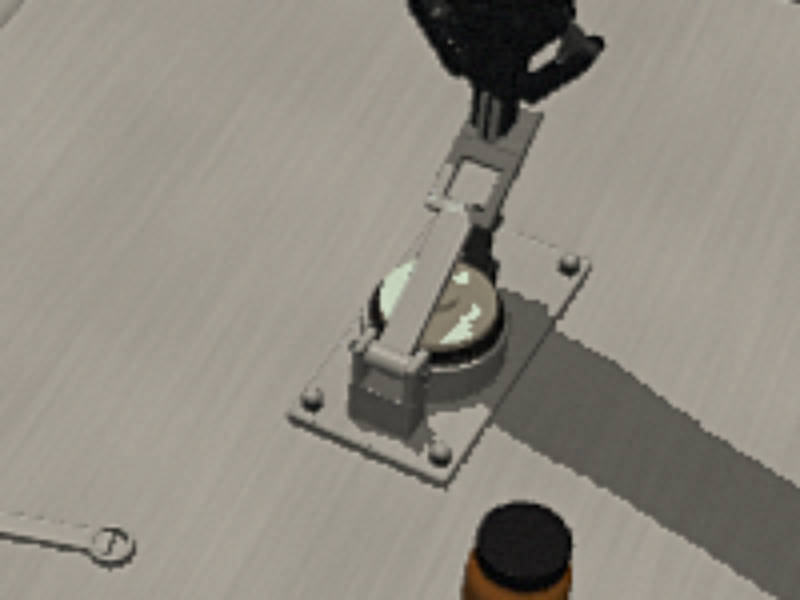

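The fingertip is on the tongue at about (490,140) and the hasp is at about 30°. Next: push lower, then move outward over the tongue, clear of the catch.

>>> carry_out([
  [-0.5,0,1,0,-1],
  [-0.5,0,1,0,-1],
  [-0.5,0,1,0,-1],
  [-0.4,0,1,0,-1],
  [-0.4,0,1,0,-1],
  [0,0,0,0,-1],
  [0,0,-1,0,-1],
  [-1.1,0,0,0,-1],
  [-1,0,0,0,-1],
  [0,0,0,0,-1],
  [0,0,0,0,-1],
])

```text
t: 6.1
eef_pos: [0.4909, -0.3654, 0.1183]
tool_rot: [0.0, 0.741, 0.672, -0.0]
contact_force: [-0.2, -0.6, -0.2]
gripper_width: 0.002
grasp_force: 0.0
```

Run:
```python
from h import *
st();cv2.imwrite("pics/s3.png",cv2.resize(imaging.read_camera("side")[110:210,270:400,::-1],(780,600)))
```

```text
t 6.10 port xyz mm [  -0.5 -104.9  118.3] world [ 0.4909 -0.3654  0.1183] xang 84.4 q7 0.22 F [-0.2 -0.6 -0.2] grip 0.0 0.0
```

View pics/s3.png

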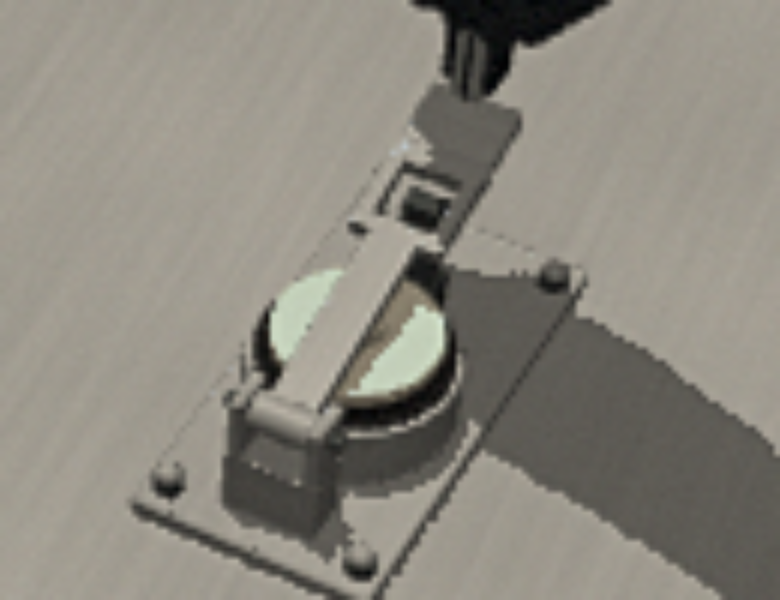

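The catch shows through the hasp window at about (425,205), and the fingertip is above the tongue's end at (468,95). I'll press down slowly.

>>> carry_out([
  [0,0,1,0,-1],
  [0,0,1,0,-1],
  [0,0,1,0,-1],
  [0,0,0.8,0,-1],
  [0,0,0.3,0,-1],
  [0,0,0.3,0,-1],
  [0,0,0.2,0,-1],
  [0,0,0.2,0,-1],
  [0,0,0,0,-1],
])

```text
t: 7.05
eef_pos: [0.4915, -0.366, 0.0701]
tool_rot: [0.001, 0.741, 0.672, -0.0]
contact_force: [0.2, -2.5, 4.0]
gripper_width: 0.003
grasp_force: 1.8
```

```bash
python3 -c "
from h import *
st()"
```

```text
t 7.05 port xyz mm [   0.2 -105.5   70.1] world [ 0.4915 -0.366   0.0701] xang 84.4 q7 0.2 F [ 0.2 -2.5  4. ] grip 0.0 1.8
```

>>> carry_out([
  [0,0,0.2,0,-1],
  [0,0,0,0,-1],
  [0,0,0.2,0,-1],
  [0,0,0,0,-1],
  [0,0,0,0,-1],
])

```text
t: 7.55
eef_pos: [0.4915, -0.366, 0.0667]
tool_rot: [0.001, 0.741, 0.672, -0.0]
contact_force: [-0.1, -3.2, 7.3]
gripper_width: -0.001
grasp_force: 3.6
```

```bash
python3 -c "
from h import *
st()"
```

```text
t 7.55 port xyz mm [   0.2 -105.4   66.7] world [ 0.4915 -0.366   0.0667] xang 84.4 q7 0.19 F [-0.1 -3.2  7.3] grip -0.0 3.6
```

>>> carry_out([
  [0,0,0.2,0,-1],
  [0,0,0,0,-1],
  [0,0,0.2,0,-1],
  [0,0,0,0,-1],
  [0,0,0,0,-1],
])

```text
t: 8.05
eef_pos: [0.4918, -0.366, 0.0661]
tool_rot: [0.002, 0.741, 0.672, -0.001]
contact_force: [-10.2, 2.5, 35.7]
gripper_width: 0.002
grasp_force: 17.7
```

Run:
```python
from h import *
st();cv2.imwrite("pics/s4.png",cv2.resize(imaging.read_camera("side")[110:210,270:400,::-1],(780,600)))
```

```text
t 8.05 port xyz mm [   0.5 -105.5   66.1] world [ 0.4918 -0.366   0.0661] xang 84.4 q7 0.19 F [-10.2   2.5  35.7] grip 0.0 17.7
```

View pics/s4.png

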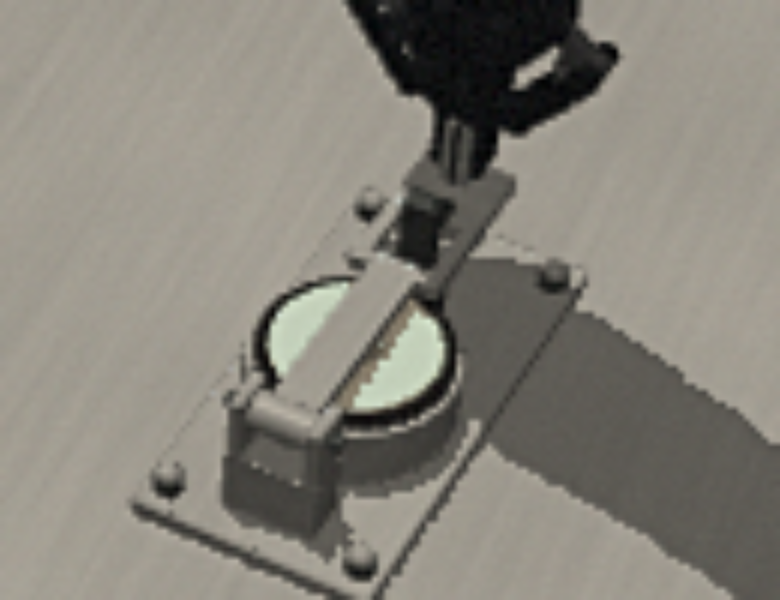

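The hasp lies level under the catch and met a hard stop at 36 N. I'll lift off, then check that it stays shut.

>>> carry_out([
  [0,0,-1,0,-1],
  [0,0,-3,0,-1],
  [0,0,-4,0,-1],
  [0,0,-4,0,-1],
  [0,0,-4,0,-1],
  [0,0,-4,0,-1],
  [3.5,-0.2,0,0,1],
  [3.5,-0.2,0,0,1],
  [3.5,-0.2,0,0,1],
  [3.5,-0.2,0,0,1],
  [3.5,-0.2,0,0,1],
  [3.5,-0.2,0,0,1],
])

```text
t: 9.3
eef_pos: [0.4989, -0.1525, 0.2612]
tool_rot: [-0.001, 0.74, 0.672, -0.0]
contact_force: [0.7, -0.9, 0.7]
gripper_width: 0.99
grasp_force: 0.0
```

>>> carry_out([
  [3.5,-0.1,0,0,1],
  [3.5,-0.1,0,0,1],
  [3.5,-0.1,0,0,1],
  [3.5,-0.1,0,0,1],
  [3.5,-0.1,0,0,1],
  [3.5,-0.1,0,0,1],
  [3.5,-0.1,0,0,1],
  [3.5,-0.1,0,0,1],
  [3.5,-0.1,0,0,1],
  [3.5,-0.1,0,0,1],
  [3.5,-0.1,0,0,1],
  [2.5,0,0,0,1],
])

```text
t: 10.5
eef_pos: [0.5269, 0.2575, 0.2611]
tool_rot: [-0.001, 0.74, 0.673, -0.001]
contact_force: [0.3, 0.3, -0.5]
gripper_width: 0.999
grasp_force: 0.0
```

>>> carry_out([
  [0,0,0,-8,1],
  [0,0,0,-8,1],
  [0,0,0,-8,1],
  [0,0,0,-8,1],
  [0,0,0,-8,1],
  [0,0,0,-8,1],
  [0,0,0,-8,1],
  [0,0,0,-8,1],
  [0,0,0,-8,1],
  [0,0,0,-8,1],
  [0,0,0,-8,1],
  [0,0,0,-7.5,1],
])

```text
t: 11.7
eef_pos: [0.5274, 0.2546, 0.2611]
tool_rot: [-0.001, -0.003, 1.0, -0.0]
contact_force: [1.0, -0.7, 0.9]
gripper_width: 0.994
grasp_force: 0.0
```

Run:
```python
from h import *
st();a=imaging.read_camera("side")[110:210,270:400,::-1];b=imaging.read_camera("top")[130:250,80:236,::-1]
cv2.imwrite("pics/s5.png",np.hstack([cv2.resize(a,(400,308),interpolation=2),cv2.resize(b,(400,308),interpolation=2)]))
```

```text
t 11.70 port xyz mm [-23.8 515.8 261.1] world [0.5274 0.2546 0.2611] xang 180.3 q7 0.62 F [ 1.  -0.7  0.9] grip 0.99 0.0
```

View pics/s5.png

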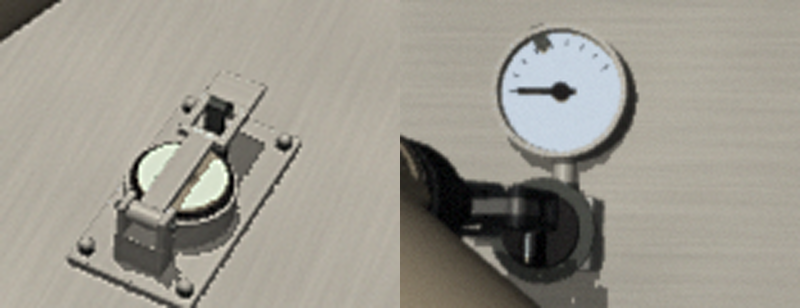

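The hasp stays latched: the catch nose at (215,105) in the left crop is over the crossbar. In the right crop the gauge is visible, pointer at (515,91) and marker at (543,42). I'll descend onto the knob and grip it, and add a gauge-reading helper.

>>> carry_out([
  [0,-0.2,3,0,0.2],
  [0,0,3,0,0.2],
  [0,0,3,0,0.2],
  [0,0,3,0,0.2],
  [0,0,2,0,0.2],
  [0,0,1,0,0.2],
  [0,0,1,0,0.2],
  [0,0,0,0,0.2],
], force=30)

```text
t: 12.6
eef_pos: [0.5279, 0.2524, 0.1015]
tool_rot: [-0.001, 0.001, 1.0, -0.0]
contact_force: [0.6, -0.7, 0.6]
gripper_width: 0.601
grasp_force: 0.0
```

```bash
cat >> h.py <<'E'
G=np.array([.6505,.2535,.0385])
def gauge(save=None):
    im=imaging.read_camera("top")
    # rectify the dial plane: 4 px/mm, u right = -y world, v down = -x world
    q=np.array([[.05,.05],[.05,-.05],[-.05,-.05],[-.05,.05]])
    src=proj(PT,np.c_[G[0]+q[:,0],G[1]+q[:,1],[G[2]]*4]).astype(np.float32)
    H=cv2.getPerspectiveTransform(src,np.float32([[0,0],[400,0],[400,400],[0,400]]))
    r=cv2.warpPerspective(im,H,(400,400),flags=cv2.INTER_CUBIC)
    p=cv2.warpPolar(cv2.cvtColor(r,cv2.COLOR_RGB2GRAY),(200,720),(200,200),200,cv2.INTER_LINEAR).astype(float)
    d=np.clip(140-p,0,None)
    def ang(a,b):
        w=d[:,a:b].sum(1);k=w.argmax();i=np.arange(k-16,k+17);ww=w[i%720]
        return ((i*ww).sum()/ww.sum()/2, w.max())
    # px radius = 4/mm : pointer 18-34 mm, tab 39-46 mm
    print("pointer",ang(72,130),"marker",ang(154,176),"(deg cw from image right)")
    if save: cv2.imwrite(save,r[:,:,::-1])
E
python3 - <<'E'
from h import *
st();gauge("pics/g0.png")
E
```

```text
t 12.60 port xyz mm [-23.2 513.6 101.5] world [0.5279 0.2524 0.1015] xang 179.9 q7 0.47 F [ 0.6 -0.7  0.6] grip 0.6 0.0
pointer (np.float64(183.20347441170944), np.float64(5199.0)) marker (np.float64(246.26526162790697), np.float64(954.0)) (deg cw from image right)
```

View pics/g0.png

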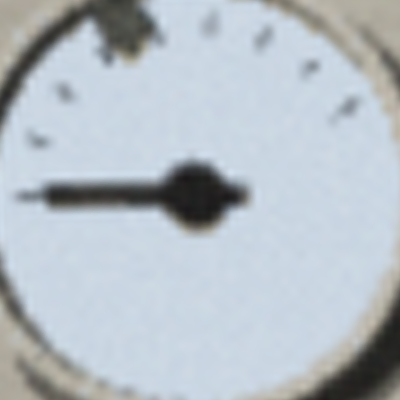

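The dial hub is at (197,194), the pointer tip at (20,195) and the marker tip at about (130,58), so the marker is about 65° from the pointer. I'll re-centre the helper, then grip and turn.

>>> carry_out([
  [0,0,0,0,-1],
  [0,0,0,0,-1],
  [0,0,0,0,-1],
  [0,0,0,0,-1],
  [0,0,0,4,-1],
  [0,0,0,4,-1],
  [0,0,0,4,-1],
  [0,0,0,4,-1],
  [0,0,0,4,-1],
  [0,0,0,4,-1],
  [0,0,0,4,-1],
  [0,0,0,0,-1],
])

```text
t: 13.85
eef_pos: [0.5285, 0.2556, 0.1038]
tool_rot: [0.001, 0.243, 0.97, 0.003]
contact_force: [-0.0, 5.4, -0.8]
gripper_width: 0.156
grasp_force: 34.3
```

```bash
sed -i 's/^G=.*/G=np.array([.6520,.2542,.0385])/; s/ang(154,176)/ang(146,172)/' h.py
python3 - <<'E'
from h import *
st();gauge("pics/g1.png")
E
```

```text
t 13.85 port xyz mm [-22.8 516.8 103.8] world [0.5285 0.2556 0.1038] xang 151.9 q7 0.05 F [-0.   5.4 -0.8] grip 0.16 34.3
pointer (np.float64(198.61727040272746), np.float64(5469.0)) marker (np.float64(246.4064125247976), np.float64(1121.0)) (deg cw from image right)
```

>>> carry_out([
  [0.1,0.2,0,0,-1],
  [0,0,0,4,-1],
  [0,0,0,4,-1],
  [0,0,0,4,-1],
  [0,0,0,4,-1],
  [0,0,0,4,-1],
  [0,0,0,4,-1],
  [0,0,0,4,-1],
  [0,0,0,4,-1],
  [0,0,0,4,-1],
  [0,0,0,0,-1],
])

```text
t: 15.0
eef_pos: [0.5277, 0.255, 0.1037]
tool_rot: [0.0, 0.531, 0.847, -0.0]
contact_force: [-4.8, -2.3, 9.4]
gripper_width: 0.152
grasp_force: 35.7
```

Run:
```python
from h import *
st();gauge("pics/g2.png")
```

```text
t 15.00 port xyz mm [-23.6 516.1 103.7] world [0.5277 0.255  0.1037] xang 115.8 q7 -0.5 F [-4.8 -2.3  9.4] grip 0.15 35.7
pointer (np.float64(223.94748822357815), np.float64(5775.0)) marker (np.float64(246.62991775368013), np.float64(1148.0)) (deg cw from image right)
```

>>> carry_out([
  [0,0,0,4,-1],
  [0,0,0,4,-1],
  [0,0,0,4,-1],
  [0,0,0,4,-1],
  [0,0,0,4,-1],
  [0,0,0,0,-1],
  [0,0,0,0,-1],
])

```text
t: 15.75
eef_pos: [0.5272, 0.2549, 0.1037]
tool_rot: [0.0, 0.669, 0.743, -0.001]
contact_force: [-6.8, -2.1, 13.4]
gripper_width: 0.155
grasp_force: 35.9
```

Run:
```python
from h import *
st();gauge("pics/g3.png")
s=imaging.read_camera("side")[276:330,150:214,::-1]
cv2.imwrite("pics/m3.png",np.hstack([cv2.imread("pics/g3.png"),cv2.resize(s,(400,400),interpolation=2)]))
```

```text
t 15.75 port xyz mm [-24.1 516.  103.7] world [0.5272 0.2549 0.1037] xang 96.0 q7 -0.8 F [-6.8 -2.1 13.4] grip 0.15 35.9
pointer (np.float64(238.37420884355222), np.float64(5679.0)) marker (np.float64(245.5820055810604), np.float64(1144.0)) (deg cw from image right)
```

View pics/m3.png

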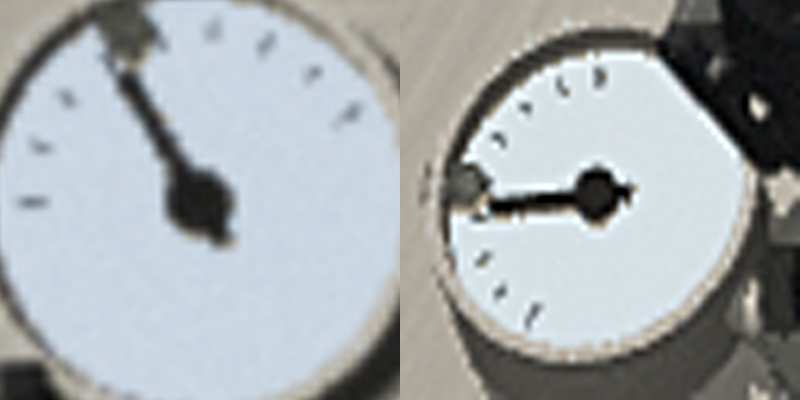

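The pointer is about 5° short of the tab. In the left crop the tab tip is at (130,62). In the right crop the tab is at (487,186) and the pointer tip at (485,208). I'll refine the marker angle by combining both views.

```bash
cat > g.py <<'E'
from h import *
T=imaging.read_camera("top");S=imaging.read_camera("side")
def rect(im,M,z):
    q=np.array([[.05,.05],[.05,-.05],[-.05,-.05],[-.05,.05]])
    src=proj(M,np.c_[G[0]+q[:,0],G[1]+q[:,1],[z]*4]).astype(np.float32)
    H=cv2.getPerspectiveTransform(src,np.float32([[0,0],[400,0],[400,400],[0,400]]))
    return cv2.cvtColor(cv2.warpPerspective(im,H,(400,400),flags=cv2.INTER_CUBIC),cv2.COLOR_RGB2GRAY)
for n,im,M in(("top",T,PT),("side",S,PS)):
  for z in(.0385,.042,.046):
    r=rect(im,M,z); lo=(r<110).astype(np.uint8)
    # hub centre: erode away the thin hand
    e=cv2.erode(lo[140:260,140:260],cv2.getStructuringElement(cv2.MORPH_ELLIPSE,(31,31)))
    ys,xs=np.nonzero(e); hub=np.array([xs.mean()+140,ys.mean()+140])
    p=np.clip(170-cv2.warpPolar(r,(200,1440),tuple(map(float,hub)),200,cv2.INTER_LINEAR).astype(float),0,None)
    def A(a,b,c0,hw):
        i=np.arange(int((c0-hw)*4),int((c0+hw)*4));w=p[i,a:b].sum(1);return round((i*w).sum()/w.sum()/4,1)
    print(n,z,"hub",hub.round(1),"ptr",A(70,120,A(70,120,240,25),10),"mark by radius",[A(k,k+6,246,12) for k in(146,152,158,164,170)])
E
python3 g.py
```

```text
top 0.0385 hub [198.1 201.7] ptr 239.9 mark by radius [np.float64(240.5), np.float64(243.7), np.float64(246.1), np.float64(246.9), np.float64(247.5)]
top 0.042 hub [201.8 203.8] ptr 239.9 mark by radius [np.float64(240.7), np.float64(244.0), np.float64(246.2), np.float64(247.0), np.float64(247.5)]
top 0.046 hub [205.9 206.3] ptr 240.0 mark by radius [np.float64(240.9), np.float64(244.4), np.float64(246.3), np.float64(247.1), np.float64(247.6)]
side 0.0385 hub [201.6 199.9] ptr 238.5 mark by radius [np.float64(240.2), np.float64(246.3), np.float64(247.8), np.float64(246.4), np.float64(246.9)]
side 0.042 hub [196.  205.9] ptr 238.4 mark by radius [np.float64(240.3), np.float64(246.9), np.float64(247.7), np.float64(246.4), np.float64(247.1)]
side 0.046 hub [188.7 211.7] ptr 238.5 mark by radius [np.float64(241.9), np.float64(248.1), np.float64(247.2), np.float64(246.5), np.float64(247.8)]
```

>>> carry_out([
  [0,0,0,3,-1],
  [0,0,0,3,-1],
  [0,0,0,2,-1],
  [0,0,0,0,-1],
  [0,0,0,0,-1],
])

```text
t: 16.45
eef_pos: [0.5269, 0.2549, 0.1037]
tool_rot: [-0.0, 0.72, 0.694, -0.001]
contact_force: [-6.5, -2.6, 12.6]
gripper_width: 0.158
grasp_force: 36.1
```

```bash
python3 g.py | grep -v 0.046; python3 -c "
from h import *
st()"
```

```text
top 0.0385 hub [198.2 201.9] ptr 245.4 mark by radius [np.float64(245.4), np.float64(245.9), np.float64(246.4), np.float64(246.8), np.float64(247.3)]
top 0.042 hub [201.8 203.9] ptr 245.5 mark by radius [np.float64(245.5), np.float64(246.0), np.float64(246.4), np.float64(246.9), np.float64(247.4)]
side 0.0385 hub [201.7 199.8] ptr 244.4 mark by radius [np.float64(244.9), np.float64(247.3), np.float64(247.3), np.float64(246.2), np.float64(246.8)]
side 0.042 hub [196.2 205.8] ptr 244.4 mark by radius [np.float64(245.1), np.float64(247.4), np.float64(247.2), np.float64(246.2), np.float64(247.0)]
t 16.55 port xyz mm [-24.4 515.9 103.6] world [0.5269 0.2548 0.1036] xang 88.0 q7 -0.92 F [-7.8 -2.3 13.1] grip 0.15 36.1
```

>>> carry_out([
  [0,0,0,2,-1],
  [0,0,0,0,-1],
  [0,0,0,0,-1],
  [0,0,0,0,0.2],
  [0,0,0,0,0.2],
  [0,0,0,0,0.2],
  [0,0,0,0,0.2],
  [0,0,-2,0,0.2],
  [0,0,-3,0,0.2],
  [0,0,-4,0,0.2],
  [0,0,-3,0,0.2],
  [0,0,0,0,0.2],
])

```text
t: 17.75
eef_pos: [0.5306, 0.2566, 0.227]
tool_rot: [0.001, 0.732, 0.682, 0.004]
contact_force: [0.0, 0.0, 0.3]
gripper_width: 0.602
grasp_force: 0.0
```

```bash
python3 g.py | grep -v 0.046
python3 - <<'E'
from h import *
st();gauge("pics/g4.png")
i=imaging.read_camera("side")
f=lambda s:cv2.resize(np.ascontiguousarray(s[:,:,::-1]),(400,300),interpolation=2)
m=np.hstack([f(i[276:330,150:214]),f(i[110:210,270:400])]);g=cv2.resize(cv2.imread("pics/g4.png"),(300,300))
cv2.imwrite("pics/m4.png",np.vstack([m,np.hstack([g,np.zeros((300,500,3),np.uint8)])]))
E
```

```text
top 0.0385 hub [198.2 201.8] ptr 247.0 mark by radius [np.float64(246.5), np.float64(246.7), np.float64(246.6), np.float64(246.8), np.float64(247.3)]
top 0.042 hub [201.8 203.9] ptr 247.1 mark by radius [np.float64(246.6), np.float64(246.8), np.float64(246.6), np.float64(246.9), np.float64(247.4)]
side 0.0385 hub [202.1 200.4] ptr 245.3 mark by radius [np.float64(245.8), np.float64(247.3), np.float64(247.4), np.float64(246.2), np.float64(246.6)]
side 0.042 hub [196.5 206.3] ptr 245.3 mark by radius [np.float64(245.9), np.float64(247.4), np.float64(247.2), np.float64(246.2), np.float64(246.8)]
t 17.85 port xyz mm [-22.6 516.1 222.7] world [0.5287 0.2548 0.2227] xang 85.9 q7 -0.86 F [-0.5 -1.   0.1] grip 0.6 0.0
pointer (np.float64(245.63280486424756), np.float64(5786.0)) marker (np.float64(246.13126411215583), np.float64(2040.0)) (deg cw from image right)
```

View pics/m4.png

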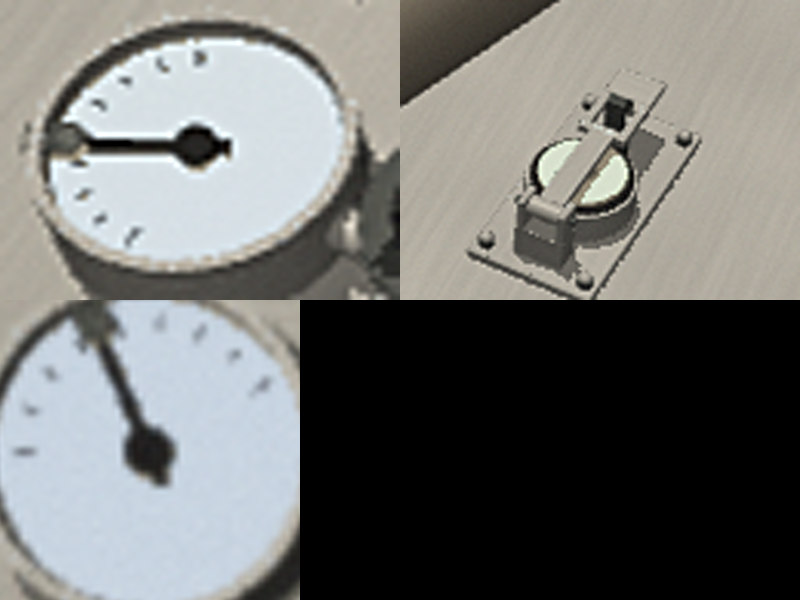

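Both views show the pointer on the tab: its tip meets the tab at (85,145) in the side crop and (100,345) in the top crop. The hasp is still latched and the gripper is clear, so I'm handing in.

```bash
python3 -c "
from station import bot
print(bot.hand_in())"
```

```text
the job is handed in; nothing more can be done
None
```

The hasp is latched shut over the plug, the gauge pointer is within about 1° of the marker tab, the gripper is clear of everything, and the job was handed in at about 18 s.

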